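# Open the observation pen's gate and hold it wide

### The arm

A 7-joint arm with a two-finger parallel gripper is mounted at the origin on the work surface. World frame = base frame: x ahead of the robot, y to its left, z up, the work surface at z = 0. Lengths are in m, angles in rad, forces in N, time in s.
With the tool pointing down it reaches from about 0.425 to 0.95 m from the base axis. Payload 16.7 kg.
Tool frame: the origin (TCP) lies between the finger pads; the fingertips stand 8 mm ahead of it and the grasp point (between the pads) lies 11 mm behind it; z points along the fingers, x is the direction in which the jaws open and shut, and the axes are right-handed (so a half turn about z gives the same grasp; the last joint's range is limited). The gripper opens to 94 mm and grips with 3 to 60 N. Pads are 16 mm wide; open, the fingers measure 119 mm over their backs; the gripper's body (75 mm by 177 mm) begins 78 mm behind the grasp point.
Start: joints at [1.038, 0.426, 0.074, 1.606, -0.034, 1.111, -0.067], TCP at [0.252, -0.626, 0.213] pointing down, gripper open.
Joint ranges: [-2.85, 2.85], [-0.5, 2.14], [-1.23, 1.37], [0.21, 2.46], [-1.02, 4.16], [0.16, 2.05], [-2.73, 2.73]. Speed limits (rad/s): [1.89, 1.89, 2.39, 2.39, 3.01, 3.01, 3.01].

### API

Orientations are given as a unit quaternion [w, x, y, z].
In Python, from bench import env gives the robot as it stands. The module is installed in compiled form; this text tells all that it offers.
- The arm moves only by the tool jog_arm, never from a script. Its argument "increments" is a list of rows, each a list of 7 numbers: the shift along the tool's x, y, z in cm, then the turn, a rotation vector about the tool's x, y, z in degrees, then the closure, from 0 (fully open) to 1 (shut). A call has 1 to 20 rows; each row is the pose to reach, as a shift and turn from the pose measured when the call began, along the tool's axes at that moment; what a row does not reach only later rows make up. A row lasts 1/10 s, in which the tool goes at most 50 mm and 8.59 degrees, less where a joint would pass 70% of its speed; a pose out of reach is approached as far as the arm can. A call with a gripper value outside its range is refused whole. The fingers move at their own pace and stop on an object; "newtons" is the grip in N (left out, the last holds). Time passes only in rows, so rows that repeat a pose let the fingers close. It gives the time, the measured TCP pose, the force and the opening at its end, in the units of the state.
- env.read_state(): the state, without advancing time (a new reading comes with each control period).
- env.camera(name): name is "scene" or "top"; returns the picture (420x560x3 uint8, red, green, blue); there is no depth.
- env.camera_model(name): a dict with "intrinsics" (3x3 intrinsics, pixels), "camera_from_world" (4x4, takes a point from world to camera coordinates). Camera axes: x right, y down, z forward; pixel columns grow to the right and rows downward; lengths in m; the calibration is good to about 2 mm. A picture is of the moment at which its call begins. camera_model takes no time and is no camera call.
- env.job_done(): hands the job in, once; it reports no verdict.
The state is a dict: "time": time; "joints": joint angles; "qd": joint speeds; "joint_torque": joint torques, N m; "ee_pos": TCP position; "tool_rot": TCP orientation; "force": force on the tool from outside, world axes, zero at the start; "moment": the same for the moment, N m; "gripper_width": finger opening in m.
Only numpy, scipy, OpenCV 4.12 (cv2) and the standard library are available. Lean on these libraries where they do the work, as an engineer would, in place of code of your own. Each camera call takes 0.05 s, during which the arm holds its last target. There are 200 camera calls.

### The job

The feed pail is standing where the gate of the bench-top animal pen swings out: hang it by its bail on the hook stand and let it go. Then squeeze the main catch, the one next to the gate, so that the gate springs ajar, squeeze the safety catch to free it, take the gate by its knob and swing it out past its half-open click until it stands at least square to the pen front. Finish still holding the knob there, since the hinge spring pulls the gate back, and leave the other things on the bench and in the pen where they are.

Things in the scene. Friction and masses are not known exactly. Their poses are not given: they have to be found in the camera images.
- pen: Fixed open-topped animal pen, aluminium frame, clear panels, 490 x 250 x 140 mm. Origin: on the bench under the gate's hinge axis; +y along the pen front from hinge to catches, +x into the pen, -x out of its front, where the gate opens. Front frame 16 mm thick about x = 0, rail top z 140; hinge post (top 146) at y -18, detent housing (top 160) at y -53; gate y 0 to 158; latch panel y 168 to 420.
- gate (a joint): Gate angle, rad: 0 shut, grows as it swings out (counter-clockwise from above), end stop 1.75. Gate 158 mm long, 12 thick, z 12 to 140, end post to z 163. Hinge spring 0.15 N m/rad, at rest at 0.55. Main catch squeezed: it springs to 0.2; then safety catch squeezed: to about 0.55. A click stop between 0.65 and 1.25 takes some 3 N more at the knob; let go beyond, it falls back to about 1.2.
- gate_hinge (a point): Point on the gate's hinge axis at rail height (z 140 mm); its axes turn with the gate: +y along the gate towards its free end.
- gate_knob: Upright round black grip on the gate's top rail, diameter 24, 52 mm tall, 112 mm from the hinge along the gate. Origin at the centre of its foot, z 140, top at z 192. Rides on the gate and spins freely on its stem, so it can be pinched from above at any yaw.
- main_catch_grip (a point): Main catch (pen axes): fixed point midway between its two upright black ears, z 188, 236 mm from the hinge along the front, 10 mm out. Ears 24 (x) x 8 (y) mm, z 150 to 205, 60 mm over their outer faces along y. Squeezed together along y from above they move equally (linked), to 38 mm; 3.5 to 7.5 N per ear. Keep fingertips above z 164: guides and a block lie below.
- main_catch (a joint): Travel of each main-catch ear, m: 0 latched, 0.011 at its stop. Its bolt lets the gate go after 0.0085; springs back when let go (harmless once the gate is ajar).
- safety_catch_grip (a point): The same point of the safety catch, a second catch of the same shape and size farther from the gate: 340 mm from the hinge along the front, 40 mm out of it, on brackets; its long bolt runs past the main catch at z 150 to the gate. It squeezes like the main one, but frees the gate only when that is already ajar.
- safety_catch (a joint): Travel of each safety-catch ear, m: 0 latched, 0.011 fully squeezed, frees the ajar gate after about 9 mm; springs back.
- pail: Empty steel feed pail, rim 74 mm across, 80 tall, about 160 g; origin at the underside's centre. Rigid 7 mm wire bail across body y: upright arms at y -26.5 and +26.5 (60 over the outer faces), straight from z 98 to 138, and a level top bar at z 138 (top 141.5). Opening under the bar 46 wide, 54 high. Pinched from above over the arms' outer faces (along y), the hook passes between the fingers.
- pail_bail (a point): Middle of the bail's top bar (centre of the wire), 138 mm above the pail's underside.
- hook_stand: Fixed steel hook stand: base 150 x 90 x 12 mm, origin at its underside's centre; 14 mm post at x +60, 223 high. From its top an 8 mm round hook arm runs to -x, sloping down to a seat, then up to a tip at x -50 whose top is at z 216 (foremost point x -54). Underside of the seat z 188.
- hook_seat (a point): Where the bail's bar rests: middle of the low part of the hook arm, on its top face, x -25, z 196 in the stand's frame; axes are the stand's. The bail must lie across the arm (pail y along stand y, either way round). Hung, the pail's underside is about 61 mm above the bench.
- jar: Bystander: closed glass specimen jar, 62 mm across, 92 mm tall, in front of the latch panel. Origin at the underside's centre.
- beaker: Bystander: glass beaker, 72 mm across, 90 mm tall, beside the hook stand.
- dish: Bystander: clear plastic culture dish, 90 mm across, 15 mm tall, in front of the pen between pail and jar.
- slide_box: Bystander: closed wooden slide box, 115 x 85 x 35 mm.
- lens: Bystander: hand lens lying flat, 74 mm across, with an 85 mm handle towards its -x.
- hut: Bystander in the pen: plywood nest hut 100 x 130 x 80 mm.
- bowl: Bystander in the pen: white bowl 72 mm across, 32 mm tall.
Things that resemble listed ones, but are neither listed nor needed, are in the scene too. Leave any pink or purple look-alike of the hook_stand alone.

How it is judged:
By the outcome, as a careful person would: the job done as asked, in the order asked, and still so for the second after the job is handed in, while the arm keeps its last pose, push and grip.
It also fails if it takes over 72 s, if anything falls off the work surface, if the arm or the gripper's body presses on something with over 40 N, if the wrist force passes 120 N, or if a joint passes its speed limit or range.

## Working session

There is one attempt and no reset: what is moved stays moved. The work goes in short steps, Python scripts to look and compute and a tool call to move; the robot and the scene stay as the last step left them, time stands still between calls to the robot, and variables do not carry over. Pictures are saved under pics/ and viewed, about 8 in all and at most 12, crops included, and the job is handed in when it is done.

Besides the shell and the picture viewer there is one more tool, called after "Request:" by a JSON object that holds its "name" and its "arguments". jog_arm: Moves the arm, as the interface text tells. Its arguments: {"type":"object","properties":{"increments":{"type":"array","items":{"type":"array","items":{"type":"number"}}},"newtons":{"type":"number"}},"required":["increments"]}

```bash
mkdir -p pics; cat > h.py <<'E'
import numpy as np, cv2
from bench import env
from scipy.spatial.transform import Rotation as R
def snap(n,f):
    im=env.camera(n); cv2.imwrite(f'pics/{f}.png',im[:,:,::-1]); return im
def ray(n,u,v):
    m=env.camera_model(n);K=np.array(m['intrinsics']);T=np.array(m['camera_from_world'])
    d=T[:3,:3].T@np.linalg.solve(K,[u,v,1]);o=-T[:3,:3].T@T[:3,3];return o,d
def onz(n,u,v,z):
    o,d=ray(n,u,v);return (o+d*(z-o[2])/d[2]).round(4)
def proj(n,p):
    m=env.camera_model(n);K=np.array(m['intrinsics']);T=np.array(m['camera_from_world'])
    c=K@(T[:3,:3]@np.array(p)+T[:3,3]);return (c[:2]/c[2]).round(1)
def tri(a,b):
    A=[];y=[]
    for n,(u,v) in (('scene',a),('top',b)):
        o,d=ray(n,u,v);d/=np.linalg.norm(d);P=np.eye(3)-np.outer(d,d);A.append(P);y.append(P@o)
    s=np.linalg.lstsq(np.vstack(A),np.hstack(y),rcond=None);return s[0].round(4),float(np.sqrt(s[1][0])) if len(s[1]) else 0
def st():
    s=env.read_state();return s
E
python3 - <<'E'
from h import *
snap('scene','s0');snap('top','t0')
for n in('scene','top'):
    o,d=ray(n,280,210);print(n,o.round(3),d.round(3),np.array(env.camera_model(n)['intrinsics'])[0,0])
s=st();print({k:np.round(v,3) for k,v in s.items()}); print(R.from_quat(np.roll(s['tool_rot'],-1)).as_matrix().round(3))
E
```

```text
scene [ 1.005 -0.652  1.383] [-0.327  0.418 -0.847] 420.88623678503376
top [ 0.243 -0.074  1.648] [ 0.193  0.02  -0.981] 395.4822681816754
{'time': np.float64(0.1), 'joints': array([ 1.038,  0.427,  0.074,  1.607, -0.034,  1.111, -0.067]), 'qd': array([-0.   , -0.003, -0.001, -0.001,  0.   , -0.001, -0.001]), 'joint_torque': array([ 5.0000e-03, -9.3748e+01,  3.6760e+00, -4.5505e+01, -4.9000e-02,
        1.7000e-02,  0.0000e+00]), 'ee_pos': array([ 0.252, -0.626,  0.213]), 'tool_rot': array([-0.   ,  0.829, -0.56 , -0.001]), 'force': array([ 0.722, -0.97 , -0.908]), 'moment': array([-0.024,  0.059, -0.053]), 'gripper_width': np.float64(0.094)}
[[ 0.374 -0.928 -0.001]
 [-0.928 -0.374  0.001]
 [-0.001  0.    -1.   ]]
```

View pics/s0.png

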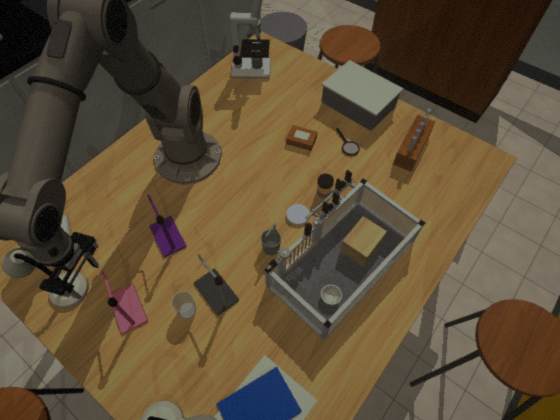

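View pics/t0.png

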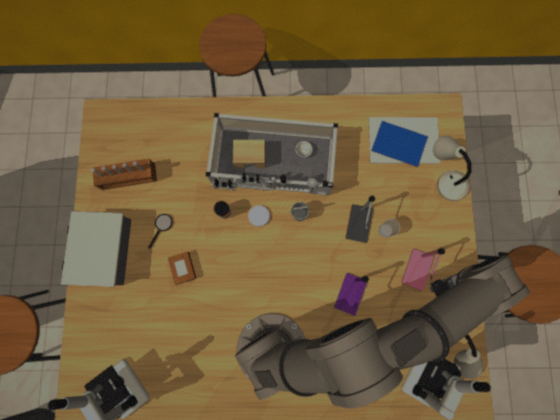

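The scene view shows the pen around (345,255), the pail at (271,242), the grey hook stand at (216,290) and its purple and pink look-alikes at (167,236) and (127,308). In the top view the pen is around (272,155), the pail at (300,212) and the stand at (360,223). I'll enlarge both.

```bash
python3 - <<'E'
import cv2
a=cv2.imread('pics/t0.png')[165:245,205:405];a=cv2.convertScaleAbs(cv2.resize(a,None,fx=4,fy=4,interpolation=3),alpha=1.7)
cv2.imwrite('pics/t0c.png',a)
b=cv2.imread('pics/s0.png')[165:315,190:370];b=cv2.convertScaleAbs(cv2.resize(b,None,fx=4,fy=4,interpolation=3),alpha=1.7)
cv2.imwrite('pics/s0c.png',b)
E
```

```text
(no output)
```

View pics/t0c.png

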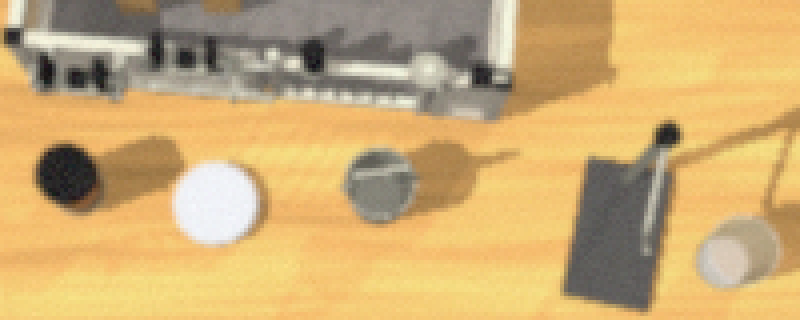

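View pics/s0c.png

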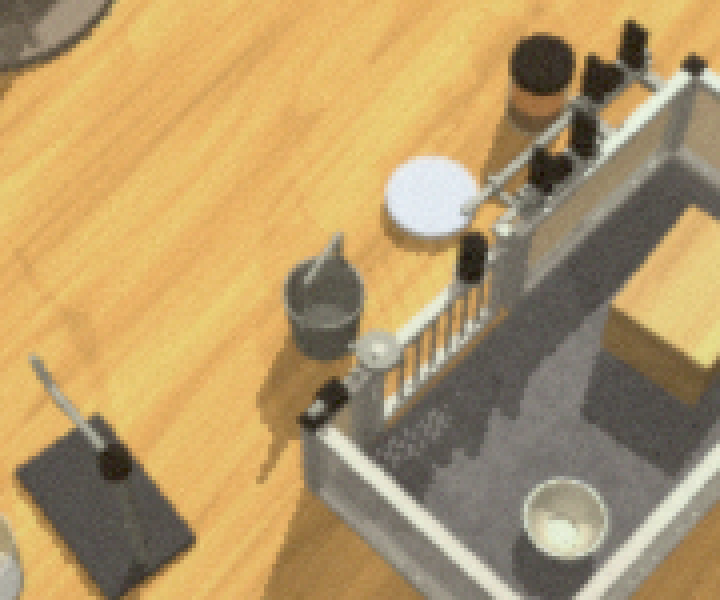

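Both crops are clear. In the top crop the main ears are at (157,50) and (211,52), the safety ears at (46,72) and (100,72), and the knob at (314,55). The bail bar runs from (355,175) to (412,167), with the stand's post cap at (668,135) and hook tip at (646,250).

```bash
python3 - <<'E'
from h import *
T=lambda x,y:(x/4+205-.4,y/4+165-.4)
S=lambda x,y:(x/4+190-.4,y/4+165-.4)
for nm,p,z in [('main a',(157,44),.205),('main b',(211,46),.205),('saf a',(46,60),.205),('saf b',(100,64),.205),('knob',(314,48),.192),('disk',(430,68),.146),('det',(482,73),.16),('bar1',(355,175),.138),('bar2',(412,167),.138),('post',(668,133),.223),('tip',(646,252),.212),('base1',(588,157),.012),('b2',(672,170),.012),('b3',(650,310),.012),('b4',(564,294),.012),('jar',(67,175),.092),('dish',(217,203),.015),('pailrim',(381,184),.08),('cornerL',(14,37),.14)]:
    print(nm,onz('top',*T(*p),z))
print('post',tri(S(114,455),T(668,133)))
print('tip',tri(S(36,360),T(646,252)))
print('knob',tri(S(473,240),T(314,50)))
for nm,p,z in [('tip',(36,360),.212),('post',(114,452),.223),('knobtop',(472,240),.192),('bar1',(338,237),.138),('bar2',(308,280),.138),('sa',(634,27),.205),('sb',(595,62),.205),('ma',(583,115),.205),('mb',(543,153),.205),('disk',(378,350),.146)]:
    print(nm,onz('scene',*S(*p),z))
E
```

```text
main a [0.6605 0.0924 0.205 ]
main b [0.6579 0.0411 0.205 ]
saf a [0.6462 0.1975 0.205 ]
saf b [0.6416 0.1461 0.205 ]
knob [ 0.6584 -0.0562  0.192 ]
disk [ 0.6498 -0.1691  0.146 ]
det [ 0.6404 -0.2185  0.16  ]
bar1 [ 0.5453 -0.0944  0.138 ]
bar2 [ 0.5526 -0.1499  0.138 ]
post [ 0.5645 -0.3815  0.223 ]
tip [ 0.4557 -0.3583  0.212 ]
base1 [ 0.5872 -0.3418  0.012 ]
b2 [ 0.5722 -0.4293  0.012 ]
b3 [ 0.4248 -0.3992  0.012 ]
b4 [ 0.4423 -0.3111  0.012 ]
jar [0.5578 0.1947 0.092 ]
dish [0.5416 0.0493 0.015 ]
pailrim [ 0.5474 -0.1213  0.08  ]
cornerL [0.6884 0.2421 0.14  ]
post (array([ 0.5631, -0.3808,  0.2279]), 0.0005740613252862359)
tip (array([ 0.4561, -0.3576,  0.2126]), 0.0010568312632287336)
knob (array([ 0.6542, -0.0563,  0.2001]), 2.7089931234901707e-06)
tip [ 0.4562 -0.3568  0.212 ]
post [ 0.5593 -0.3782  0.223 ]
knobtop [ 0.6511 -0.0527  0.192 ]
bar1 [ 0.5434 -0.0939  0.138 ]
bar2 [ 0.5496 -0.1423  0.138 ]
sa [0.6392 0.2021 0.205 ]
sb [0.6336 0.1496 0.205 ]
ma [0.6566 0.0974 0.205 ]
mb [0.652 0.045 0.205]
disk [ 0.6384 -0.1606  0.146 ]
```

```bash
cat >> h.py <<'E'
def go(p,yaw):  # TCP target (m), tool-x world yaw (deg), tool down -> jog numbers
    s=st();r0=R.from_quat(np.roll(s['tool_rot'],-1))
    c,n=np.cos(np.radians(yaw)),np.sin(np.radians(yaw))
    r1=R.from_matrix(np.array([[c,n,0],[n,-c,0],[0,0,-1]]))
    print('jog',(r0.inv().apply(np.array(p)-s['ee_pos'])*100).round(2),(r0.inv()*r1).as_rotvec(degrees=True).round(1))
E
python3 - <<'E'
from h import *
go((.548,-.121,.26),-83)
E
```

```text
jog [-35.77 -46.32  -4.68] [ 0.   0.1 14.9]
```

Request:
{"name": "jog_arm", "arguments": {"increments": [[0,0,-4,0,0,0,0],[0,0,-8,0,0,0,0],[0,0,-12,0,0,0,0],[0,0,-12,0,0,0,0]]}}

```text
time: 0.5
ee_pos: [0.2526, -0.6276, 0.3385]
tool_rot: [0.001, 0.829, -0.56, 0.003]
force: [0.1, -0.7, -0.7]
gripper_width: 0.0939
```

Request:
{"name": "jog_arm", "arguments": {"increments": [[-9,-11.6,2,0,0,4,0],[-18,-23,4,0,0,8,0],[-27,-35,6,0,0,12,0],[-35.8,-46.3,7.8,0,0,15,0],[-35.8,-46.3,7.8,0,0,15,0],[-35.8,-46.3,7.8,0,0,15,0],[-35.8,-46.3,7.8,0,0,15,0],[-35.8,-46.3,7.8,0,0,15,0],[-35.8,-46.3,7.8,0,0,15,0],[-35.8,-46.3,7.8,0,0,15,0],[-35.8,-46.3,7.8,0,0,15,0],[-35.8,-46.3,7.8,0,0,15,0],[-35.8,-46.3,7.8,0,0,15,0],[-35.8,-46.3,7.8,0,0,15,0],[-35.8,-46.3,7.8,0,0,15,0],[-35.8,-46.3,7.8,0,0,15,0],[-35.8,-46.3,7.8,0,0,15,0],[-35.8,-46.3,7.8,0,0,15,0]]}}

```text
time: 2.3
ee_pos: [0.5485, -0.1237, 0.2587]
tool_rot: [0.001, 0.748, -0.664, 0.003]
force: [0.4, 0.1, -0.4]
gripper_width: 0.0938
```

```bash
python3 - <<'E'
from h import *
a=snap('scene','s1');b=snap('top','t1')
def c(im,x,y):
    k=im[y:y+100,x:x+130,::-1];return cv2.convertScaleAbs(cv2.resize(k,None,fx=4,fy=4,interpolation=3),alpha=1.8)
cv2.imwrite('pics/c1.png',c(a,220,180))
u=proj('scene',st()['ee_pos']);print(u)
go((.548,-.121,.109),-83)
# fix beaker
print(onz('top',740/4+204.6,250/4+164.6,.09))
E
```

```text
[269.1 211.8]
jog [-0.34  0.07 14.96] [-0.1 -0.3 -0.1]
[ 0.4749 -0.4754  0.09  ]
```

View pics/c1.png

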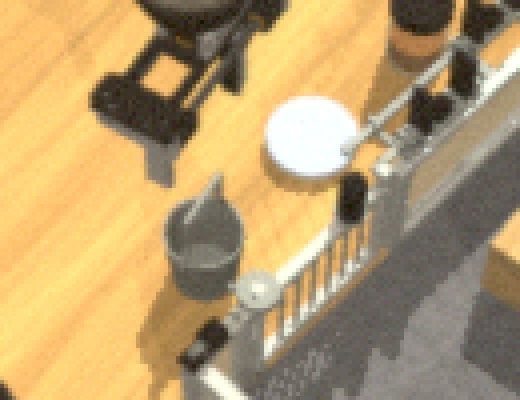

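TCP projects midway between the fingertips, and the bail at crop (205,195) lies right below it. Descending to grasp.

Request:
{"name": "jog_arm", "arguments": {"increments": [[-0.3,0.1,3,0,0,0,0],[-0.3,0.1,6,0,0,0,0],[-0.3,0.1,9,0,0,0,0],[-0.3,0.1,11,0,0,0,0],[-0.3,0.1,13,0,0,0,0],[-0.3,0.1,14.5,0,0,0,0],[-0.3,0.1,15,0,0,0,0],[-0.3,0.1,15,0,0,0,0],[-0.3,0.1,15,0,0,0,0],[-0.3,0.1,15,0,0,0,0.3],[-0.3,0.1,15,0,0,0,0.5],[-0.3,0.1,15,0,0,0,0.7],[-0.3,0.1,15,0,0,0,1],[-0.3,0.1,15,0,0,0,1],[-0.3,0.1,15,0,0,0,1],[-0.3,0.1,15,0,0,0,1]], "newtons": 30}}

```text
time: 4.0
ee_pos: [0.5478, -0.1214, 0.1087]
tool_rot: [0.001, 0.748, -0.663, 0.003]
force: [-0.5, 0.3, 0.1]
gripper_width: 0.0595
```

```bash
python3 - <<'E'
from h import *
snap('scene','s2'); s=st();print(s['gripper_width'],s['force'],s['ee_pos'])
e=np.array([.480,-.363]);d=np.array([.976,-.216])
go((*(e-.085*d),.215),-102.5)
E
```

```text
0.05937659656663199 [-0.60692017  0.48966025  0.84871877] [ 0.54780569 -0.12136721  0.10865508]
jog [ 20.42  17.62 -10.56] [-0.2 -0.3 19.4]
```

Request:
{"name": "jog_arm", "arguments": {"increments": [[0,0,-1,0,0,0,1],[0,0,-3,0,0,0,1],[0,0,-6,0,0,0,1],[0,0,-9,0,0,0,1],[0,0,-11,0,0,0,1],[1,0.9,-12,0,0,1,1],[3,2.6,-12,0,0,3,1],[5.5,4.7,-12,0,0,5,1],[8,6.9,-12,0,0,8,1],[10.5,9,-12,0,0,10,1],[13,11.2,-12,0,0,13,1],[15.5,13.4,-11,0,0,15,1],[17.5,15.1,-10,0,0,17,1],[19.2,16.6,-9.5,0,0,18.5,1],[20.2,17.4,-9.2,0,0,19.4,1],[20.4,17.6,-9.2,0,0,19.4,1],[20.4,17.6,-9.2,0,0,19.4,1],[20.4,17.6,-9.2,0,0,19.4,1],[20.4,17.6,-9.2,0,0,19.4,1],[20.4,17.6,-9.2,0,0,19.4,1]]}}

```text
time: 6.05
ee_pos: [0.3978, -0.3439, 0.2016]
tool_rot: [-0.0, -0.626, 0.78, -0.003]
force: [-0.5, 0.5, -1.4]
gripper_width: 0.0596
```

```bash
python3 - <<'E'
from h import *
a=snap('scene','s3');b=snap('top','t3')
k1=cv2.resize(a[190:330,130:270,::-1],None,fx=4,fy=4,interpolation=3);
k2=cv2.resize(b[170:310,300:420,::-1],None,fx=2,fy=2,interpolation=3)
o=np.zeros((560,800,3),np.uint8);o[:,:560]=k1;o[:280,560:]=k2
cv2.imwrite('pics/c3.png',cv2.convertScaleAbs(o,alpha=1.8))
s=st();print(s['gripper_width'],s['force'],s['ee_pos'])
go((.480,-.363,.201),-102.5)
p=s['ee_pos'];print('bar proj scene',proj('scene',p+[0,0,.029]),proj('scene',(.480,-.363,.196)))
E
```

```text
0.05913252710357822 [ 0.12223897 -0.29219735 -1.34153498] [ 0.3975578  -0.34416049  0.20154172]
jog [ 0.06 -8.46  0.09] [-0.3 -0.3  0. ]
bar proj scene [186.8 238.5] [203.6 262.6]
```

View pics/c3.png

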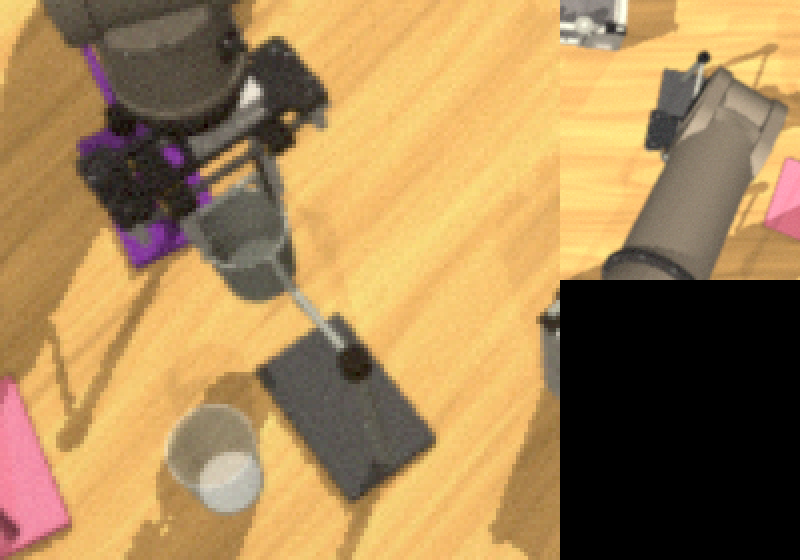

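The pail is held upright, and the hook tip at crop (275,260) lines up with the middle of the bail. Threading in.

Request:
{"name": "jog_arm", "arguments": {"increments": [[0,-1,0,0,0,0,1],[0,-2,0,0,0,0,1],[0,-3,0,0,0,0,1],[0,-4,0,0,0,0,1],[0,-5,0,0,0,0,1],[0,-6,0,0,0,0,1],[0,-7,0,0,0,0,1],[0,-8,0,0,0,0,1],[0,-8.4,0,0,0,0,1],[0,-8.4,0,0,0,0,1],[0,-8.4,0,0,0,0,1]]}}

```text
time: 7.25
ee_pos: [0.4793, -0.3623, 0.2019]
tool_rot: [-0.001, -0.626, 0.78, -0.003]
force: [0.5, -0.3, -2.2]
gripper_width: 0.0597
```

```bash
python3 - <<'E'
from h import *
a=snap('scene','s4')
k1=cv2.resize(a[210:310,150:270,::-1],None,fx=6,fy=6,interpolation=3);
cv2.imwrite('pics/c4.png',cv2.convertScaleAbs(k1,alpha=1.8))
s=st();print(s['gripper_width'],s['force'],s['ee_pos'])
p=s['ee_pos'];print('bar proj scene',proj('scene',p+[0,0,.029]),proj('scene',(.480,-.363,.196)))
E
```

```text
0.05984119042047487 [ 0.17747446  0.53346202 -1.23670005] [ 0.47919148 -0.36233527  0.2019216 ]
bar proj scene [201.8 257.4] [203.6 262.6]
```

View pics/c4.png

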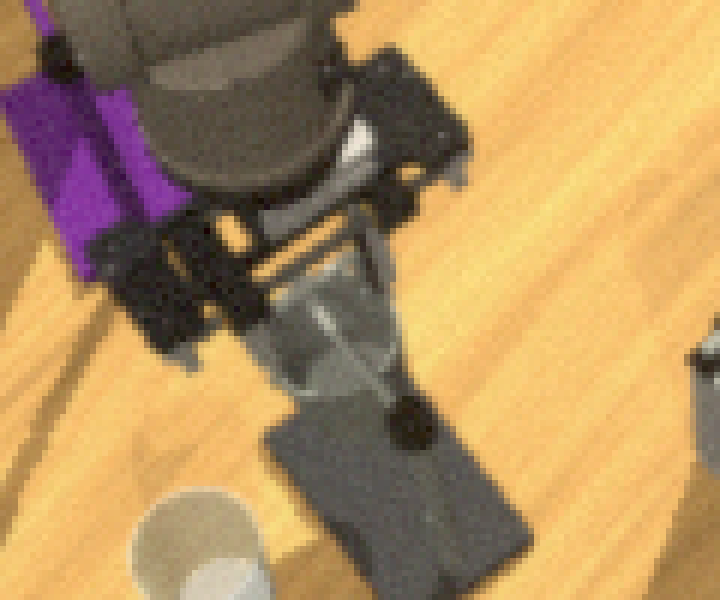

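The hook is inside the bail and above the rim. Lowering.

Request:
{"name": "jog_arm", "arguments": {"increments": [[0,0,0.6,0,0,0,1],[0,0,1.2,0,0,0,1],[0,0,1.8,0,0,0,1],[0,0,2.3,0,0,0,1],[0,0,2.7,0,0,0,1],[0,0,2.9,0,0,0,1],[0,0,3.1,0,0,0,1],[0,0,3.1,0,0,0,1],[0,0,3.1,0,0,0,1]]}}

```text
time: 8.2
ee_pos: [0.4794, -0.3625, 0.1711]
tool_rot: [-0.001, -0.626, 0.78, -0.003]
force: [-0.1, 0.2, -2.1]
gripper_width: 0.0597
```

Request:
{"name": "jog_arm", "arguments": {"increments": [[0,0,0.1,0,0,0,1],[0,0,0.2,0,0,0,1],[0,0,0.2,0,0,0,1]]}}

```text
time: 8.5
ee_pos: [0.4795, -0.3627, 0.1693]
tool_rot: [-0.0, -0.626, 0.78, -0.003]
force: [0.0, -0.1, 2.1]
gripper_width: 0.0593
```

Resting on the seat. Releasing and rising.

Request:
{"name": "jog_arm", "arguments": {"increments": [[0,0,0,0,0,0,0.3],[0,0,0,0,0,0,0.2],[0,0,0,0,0,0,0],[0,0,0,0,0,0,0],[0,0,0,0,0,0,0],[0,0,-1,0,0,0,0],[0,0,-3,0,0,0,0],[0,0,-6,0,0,0,0],[0,0,-9,0,0,0,0],[0,0,-12,0,0,0,0],[0,0,-12,0,0,0,0]]}}

```text
time: 9.6
ee_pos: [0.4805, -0.3628, 0.2943]
tool_rot: [0.001, -0.626, 0.78, -0.007]
force: [0.8, 0.2, 0.8]
gripper_width: 0.0939
```

```bash
python3 - <<'E'
from h import *
# main catch grip in pen frame fit
P=np.array([[-.010,.236],[-.040,.340],[0,.112],[0,-.053]]);W=np.array([[.6570,.069],[.6405,.1735],[.6555,-.0555],[.6404,-.2185]])
a=P-P.mean(0);b=W-W.mean(0);U,_,V=np.linalg.svd(a.T@b);Rm=(U@V).T;t=W.mean(0)-Rm@P.mean(0)
print(np.degrees(np.arctan2(Rm[1,0],Rm[0,0])),t,(P@Rm.T+t-W).round(4))
for p in P[:3]: print(Rm@p+t)
y=np.degrees(np.arctan2(-Rm[1,1],-Rm[0,1]));print(y)
g=Rm@P[0]+t
go((*g,.27),y)
E
```

```text
-5.731493949625705 [ 0.64493367 -0.16707971] [[ 0.0016 -0.0003]
 [-0.0014  0.0017]
 [ 0.0006 -0.0001]
 [-0.0008 -0.0013]]
[0.6585522  0.06873915]
[0.63908831 0.17521523]
[ 0.65611874 -0.05563962]
-95.73149394962572
jog [-46.    -8.02   2.19] [-0.6 -0.4 -6.8]
```

Request:
{"name": "jog_arm", "arguments": {"increments": [[-4,-0.7,0,0,0,-1,0],[-8,-1.4,0,0,0,-2,0],[-13,-2.3,0,0,0,-3,0],[-18,-3.1,0,0,0,-4,0],[-23,-4,0,0,0,-5,0],[-28,-4.9,0,0,0,-5,0],[-33,-5.8,0,0,0,-6,0],[-38,-6.6,1,0,0,-6.5,0],[-42,-7.3,1.5,0,0,-6.8,0],[-45,-7.9,2,0,0,-6.8,0],[-46,-8,2.2,0,0,-6.8,0],[-46,-8,2.2,0,0,-6.8,0],[-46,-8,2.2,0,0,-6.8,0],[-46,-8,2.2,0,0,-6.8,0],[-46,-8,2.2,0,0,-6.8,0]]}}

```text
time: 11.1
ee_pos: [0.6583, 0.0671, 0.2704]
tool_rot: [0.0, -0.67, 0.742, -0.007]
force: [-0.2, -0.1, 0.1]
gripper_width: 0.0943
```

```bash
python3 - <<'E'
from h import *
a=snap('scene','s5')
k1=cv2.resize(a[150:310,180:370,::-1],None,fx=4,fy=3.7,interpolation=3);
cv2.imwrite('pics/c5.png',cv2.convertScaleAbs(k1,alpha=1.8))
s=st();print(s['ee_pos'],s['force'])
f=lambda q:((q-[180,150])*[4,3.7]).round()
print(f(proj('scene',(.6585,.0687,.205))),f(proj('scene',(.639,.1752,.205))),f(proj('scene',(.6561,-.0556,.192))),f(proj('scene',(.48,-.363,.196))),f(proj('scene',s['ee_pos'])))
go((.6585,.0687,.180),-95.7)
E
```

```text
[0.65831202 0.06740361 0.27029274] [ 0.4626361   1.1297678  -0.14363403]
[604. 182.] [655.  97.] [513. 281.] [ 94. 417.] [611. 141.]
jog [-0.21  0.09  9.03] [-0.6 -0.5 -0.1]
```

View pics/c5.png

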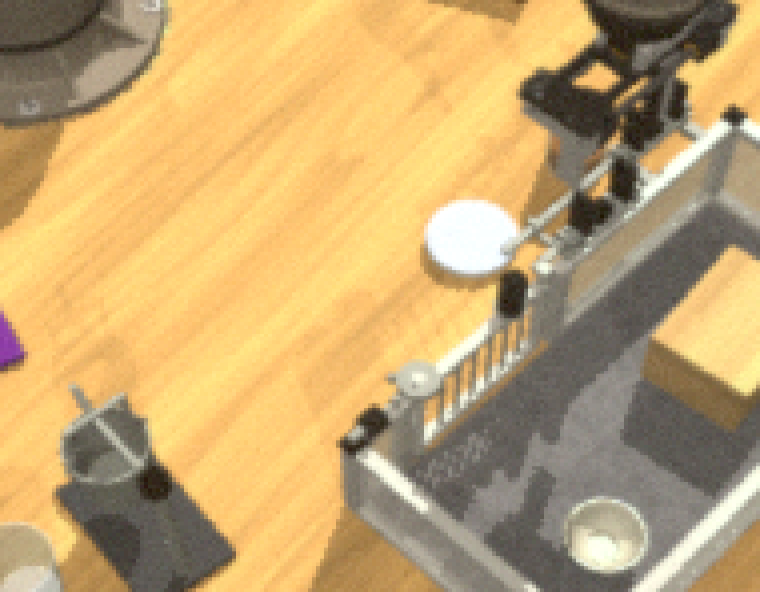

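The pail hangs on the hook, with its bail across the arm. The main ears, at crop (625,160) and (585,197), centre on the predicted (604,182). Descending and squeezing.

Request:
{"name": "jog_arm", "arguments": {"increments": [[-0.2,0,2,0,0,0,0],[-0.2,0,4,0,0,0,0],[-0.2,0,6,0,0,0,0],[-0.2,0,7.5,0,0,0,0],[-0.2,0,8.5,0,0,0,0],[-0.2,0,9,0,0,0,0],[-0.2,0,9,0,0,0,0],[-0.2,0,9,0,0,0,0],[-0.2,0,9,0,0,0,0.3],[-0.2,0,9,0,0,0,0.4],[-0.2,0,9,0,0,0,0.5],[-0.2,0,9,0,0,0,0.65],[-0.2,0,9,0,0,0,0.65],[-0.2,0,9,0,0,0,0.65],[-0.2,0,9,0,0,0,0.65],[-0.2,0,9,0,0,0,0.65]], "newtons": 15}}

```text
time: 12.75
ee_pos: [0.6596, 0.0708, 0.1806]
tool_rot: [0.002, -0.671, 0.741, -0.006]
force: [1.9, 8.5, -1.6]
gripper_width: 0.0376
```

Request:
{"name": "jog_arm", "arguments": {"increments": [[0,0,0,0,0,0,0.65],[0,0,0,0,0,0,0.65],[0,0,0,0,0,0,0.65],[0,0,0,0,0,0,0.4],[0,0,0,0,0,0,0],[0,0,0,0,0,0,0],[0,0,0,0,0,0,0],[0,0,0,0,0,0,0],[0,0,-2,0,0,0,0],[0,0,-4,0,0,0,0],[0,0,-7,0,0,0,0],[0,0,-7,0,0,0,0],[0,0,-7,0,0,0,0]]}}

```text
time: 14.05
ee_pos: [0.6591, 0.0711, 0.2512]
tool_rot: [0.002, -0.671, 0.741, -0.007]
force: [0.4, -0.3, -0.5]
gripper_width: 0.0943
```

```bash
python3 - <<'E'
from h import *
a=snap('scene','s6')
k1=cv2.resize(a[150:290,240:370,::-1],None,fx=4,fy=4,interpolation=3);
cv2.imwrite('pics/c6.png',cv2.convertScaleAbs(k1,alpha=1.8))
s=st();print(s['ee_pos'],s['force'])
c,n=np.cos(-.1),np.sin(-.1)
def pen(x,y):return np.array([.645+c*x-n*y,-.167+n*x+c*y])
for g in (0,.2,.55):
    p=pen(-.112*np.sin(g),.112*np.cos(g));print(g,p,(proj('scene',(*p,.192))-[240,150])*4)
go((*pen(-.040,.340),.25),-95.7)
E
```

```text
[0.65869085 0.07100504 0.25025641] [ 0.39296598  0.04950294 -0.46476472]
0 [ 0.65618134 -0.05555953] [273.2 304. ]
0.2 [ 0.63381866 -0.05555953] [251.2 289.6]
0.55 [ 0.59628386 -0.06614992] [206.8 274. ]
jog [-10.18   2.98  -0.07] [-0.6 -0.4 -0. ]
```

View pics/c6.png

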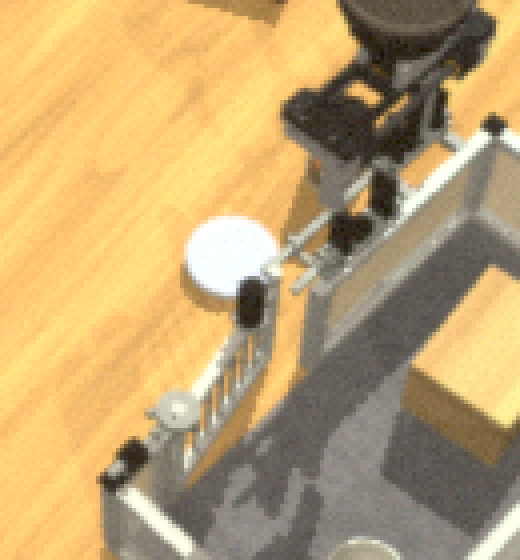

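The gate is ajar at 0.2, with its knob at crop (252,290) as predicted. Next is the safety catch.

Request:
{"name": "jog_arm", "arguments": {"increments": [[-2,0.6,0,0,0,0,0],[-5,1.5,0,0,0,0,0],[-8,2.3,0,0,0,0,0],[-10.3,3,0,0,0,0,0],[-10.3,3,0,0,0,0,0],[-10.3,3,1,0,0,0,0],[-10.3,3,3,0,0,0,0],[-10.3,3,5,0,0,0,0],[-10.3,3,6.5,0,0,0,0],[-10.3,3,7,0,0,0,0],[-10.3,3,7,0,0,0,0],[-10.3,3,7,0,0,0,0.3],[-10.3,3,7,0,0,0,0.4],[-10.3,3,7,0,0,0,0.5],[-10.3,3,7,0,0,0,0.65],[-10.3,3,7,0,0,0,0.65],[-10.3,3,7,0,0,0,0.65],[-10.3,3,7,0,0,0,0.65],[-10.3,3,7,0,0,0,0.65],[-10.3,3,7,0,0,0,0.65]]}}

```text
time: 16.1
ee_pos: [0.6401, 0.1775, 0.1797]
tool_rot: [0.002, -0.671, 0.741, -0.006]
force: [1.3, 5.9, 0.2]
gripper_width: 0.0381
```

Request:
{"name": "jog_arm", "arguments": {"increments": [[0,0,0,0,0,0,0.65],[0,0,0,0,0,0,0.65],[0,0,0,0,0,0,0.65],[0,0,0,0,0,0,0.65],[0,0,0,0,0,0,0.4],[0,0,0,0,0,0,0],[0,0,0,0,0,0,0],[0,0,0,0,0,0,0],[0,0,0,0,0,0,0],[0,0,-2,0,0,0,0],[0,0,-4,0,0,0,0],[0,0,-7,0,0,0,0],[0,0,-9,0,0,0,0],[0,0,-9,0,0,0,0],[0,0,-9,0,0,0,0]]}}

```text
time: 17.6
ee_pos: [0.6391, 0.1778, 0.2698]
tool_rot: [0.003, -0.671, 0.741, -0.006]
force: [-1.1, -0.1, -0.3]
gripper_width: 0.0937
```

```bash
cat >> h.py <<'E'
c_,n_=np.cos(-.1),np.sin(-.1)
def pen(x,y):return np.array([.645+c_*x-n_*y,-.166+n_*x+c_*y])
def knob(g):return pen(-.112*np.sin(g),.112*np.cos(g))
E
python3 - <<'E'
from h import *
a=snap('scene','s7');b=snap('top','t7')
k1=cv2.resize(a[170:280,240:360,::-1],None,fx=4,fy=4,interpolation=3);
k2=cv2.resize(b[150:240,220:300,::-1],None,fx=4,fy=4,interpolation=3)
o=np.zeros((440,800,3),np.uint8);o[:,:480]=k1;o[:360,480:]=k2
cv2.imwrite('pics/c7.png',cv2.convertScaleAbs(o,alpha=1.8))
for g in (.2,.55):
  p=knob(g);print(g,p,(proj('scene',(*p,.192))-[240,170])*4,(proj('top',(*p,.192))-[220,150])*4+[480,0])
for y in(-95,-60,-120): go((*knob(.55),.27),y)
print(st()['joints'].round(2))
E
```

```text
0.2 [ 0.63381866 -0.05455953] [252.  208.8] [730.8 131.6]
0.55 [ 0.59628386 -0.06514992] [207.6 193.2] [742.4 169.6]
jog [ 2.459e+01  1.820e+00 -2.000e-02] [-0.6 -0.3 -0.7]
jog [ 2.459e+01  1.820e+00 -2.000e-02] [ -0.5  -0.5 -35.7]
jog [ 2.459e+01  1.820e+00 -2.000e-02] [-0.7 -0.2 24.3]
[-0.13  0.38 -0.33  1.56  0.14  1.22 -2.15]
```

View pics/c7.png

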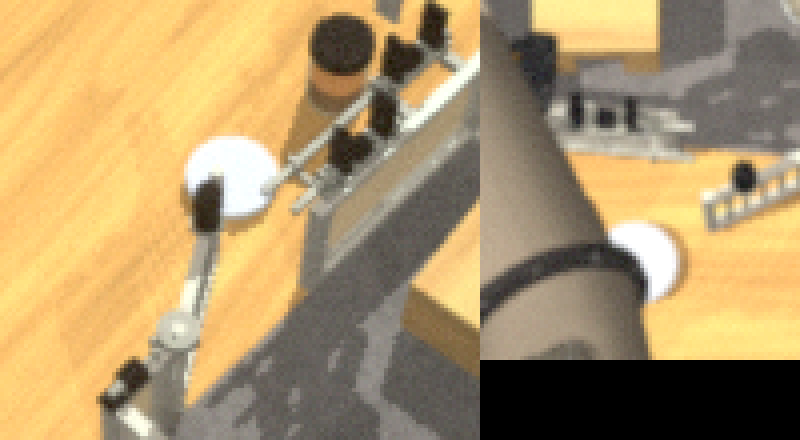

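The gate stands at 0.55, with the knob at scene crop (208,190) against the predicted (208,193). Moving above the knob, then gripping it.

Request:
{"name": "jog_arm", "arguments": {"increments": [[2,0.2,0,0,0,3,0],[5,0.4,0,0,0,7,0],[9,0.7,0,0,0,12,0],[13,1,0,0,0,17,0],[17,1.3,0,0,0,22,0],[21,1.6,0,0,0,26,0],[24,1.8,0,0,0,29,0],[24.6,1.8,0,0,0,29,0],[24.6,1.8,0,0,0,29,0],[24.6,1.8,0,0,0,29,0],[24.6,1.8,0,0,0,29,0]]}}

```text
time: 18.8
ee_pos: [0.5965, -0.0639, 0.2695]
tool_rot: [0.003, -0.465, 0.885, -0.005]
force: [-0.0, 0.3, -0.0]
gripper_width: 0.0941
```

```bash
python3 - <<'E'
from h import *
go((*knob(.55),.170),-125); print(st()['joints'].round(2),st()['ee_pos'])
E
```

```text
jog [0.12 0.06 9.95] [-0.7  0.   0.5]
[ 0.13  0.26 -0.16  1.71  0.05  1.16 -2.22] [ 0.59648582 -0.06392157  0.26948535]
```

Request:
{"name": "jog_arm", "arguments": {"increments": [[0.1,0,3,0,0,0,0],[0.1,0,5,0,0,0,0],[0.1,0,7,0,0,0,0],[0.1,0,8.5,0,0,0,0],[0.1,0,9.5,0,0,0,0],[0.1,0,9.8,0,0,0,0],[0.1,0,9.8,0,0,0,0],[0.1,0,9.8,0,0,0,0.3],[0.1,0,9.8,0,0,0,0.5],[0.1,0,9.8,0,0,0,0.6],[0.1,0,9.8,0,0,0,0.7],[0.1,0,9.8,0,0,0,1],[0.1,0,9.8,0,0,0,1],[0.1,0,9.8,0,0,0,1],[0.1,0,9.8,0,0,0,1],[0.1,0,9.8,0,0,0,1]], "newtons": 40}}

```text
time: 20.4
ee_pos: [0.5969, -0.0653, 0.1715]
tool_rot: [0.003, -0.465, 0.885, -0.005]
force: [-0.2, 0.3, -0.2]
gripper_width: 0.0255
```

```bash
python3 - <<'E'
from h import *
s=st();r0=R.from_quat(np.roll(s['tool_rot'],-1));p0=s['ee_pos'];print(p0,s['force'],s['gripper_width'])
H=pen(0,0);v=p0[:2]-H;print(np.linalg.norm(v), 'gate', np.arctan2(v[1],v[0])-(np.pi/2-.1))
r=.112;g0=np.arctan2(v[1],v[0])-(np.pi/2-.1)
for g in np.arange(g0,1.661,.1).tolist()+[1.62,1.65]:
    d=np.array([*(knob(g)-knob(g0)),0]);print(round(g,2),(r0.inv().apply(d)*100).round(1))
E
```

```text
[ 0.59690006 -0.0652986   0.17149327] [-0.15027343  0.28798954 -0.16650316] 0.02553136838207192
0.11159917281622926 gate 0.5456075868156183
0.55 [0. 0. 0.]
0.65 [ 1.   0.5 -0. ]
0.75 [ 2.   0.9 -0. ]
0.85 [ 3.1  1.2 -0. ]
0.95 [ 4.2  1.4 -0. ]
1.05 [ 5.3  1.5 -0. ]
1.15 [ 6.5  1.5 -0. ]
1.25 [ 7.6  1.3 -0. ]
1.35 [ 8.7  1.1 -0. ]
1.45 [ 9.7  0.7 -0. ]
1.55 [10.7  0.2 -0. ]
1.65 [11.7 -0.3 -0. ]
1.62 [11.5 -0.2 -0. ]
1.65 [11.7 -0.4 -0. ]
```

Request:
{"name": "jog_arm", "arguments": {"increments": [[0.5,0.2,0,0,0,0,1],[1,0.5,0,0,0,0,1],[1.5,0.7,0,0,0,0,1],[2,0.9,0,0,0,0,1],[2.6,1.1,0,0,0,0,1],[3.1,1.2,0,0,0,0,1],[3.7,1.3,0,0,0,0,1],[4.2,1.4,0,0,0,0,1],[4.8,1.5,0,0,0,0,1],[5.3,1.5,0,0,0,0,1],[5.9,1.5,0,0,0,0,1],[6.5,1.5,0,0,0,0,1],[7,1.4,0,0,0,0,1],[7.6,1.3,0,0,0,0,1],[8.2,1.2,0,0,0,0,1],[8.7,1.1,0,0,0,0,1],[9.2,0.9,0,0,0,0,1],[9.7,0.7,0,0,0,0,1],[10.2,0.5,0,0,0,0,1],[10.7,0.2,0,0,0,0,1]]}}

```text
time: 22.4
ee_pos: [0.534, -0.1528, 0.1714]
tool_rot: [0.003, -0.465, 0.885, -0.005]
force: [-6.8, 2.9, 8.8]
gripper_width: 0.0232
```

```bash
python3 - <<'E'
from h import *
s=st();p0=s['ee_pos'];r0=R.from_quat(np.roll(s['tool_rot'],-1))
print(p0,s['force'],s['gripper_width'])
v=p0[:2]-pen(0,0);g0=np.arctan2(v[1],v[0])-(np.pi/2-.1);print(np.linalg.norm(v),g0)
for g in(1.6,1.65,1.68):print(g,(r0.inv().apply(np.array([*(knob(g)-p0[:2]),0]))*100).round(2))
E
```

```text
[ 0.53395034 -0.15275552  0.17136641] [-6.78175664  2.86798518  8.83121481] 0.023228592697411534
0.11183668376206443 1.5520908136763198
1.6 [ 0.48 -0.25  0.  ]
1.65 [ 0.95 -0.54  0.01]
1.68 [ 1.23 -0.73  0.01]
```

Request:
{"name": "jog_arm", "arguments": {"increments": [[0.4,-0.2,0,0,0,0,1],[0.8,-0.4,0,0,0,0,1],[1.2,-0.6,0,0,0,0,1],[1.2,-0.6,0,0,0,0,1],[1.2,-0.6,0,0,0,0,1]]}}

```text
time: 22.9
ee_pos: [0.5327, -0.1662, 0.1714]
tool_rot: [0.003, -0.465, 0.885, -0.005]
force: [5.1, 0.8, -0.5]
gripper_width: 0.0234
```

```bash
python3 - <<'E'
from h import *
a=snap('scene','s8');b=snap('top','t8')
k1=cv2.resize(a[165:315,180:350,::-1],None,fx=3.1,fy=3.1,interpolation=3);
k2=cv2.resize(b[150:240,220:300,::-1],None,fx=3,fy=3,interpolation=3)
o=np.zeros((470,770,3),np.uint8);o[:465,:527]=k1;o[:270,527:767]=k2
cv2.imwrite('pics/c8.png',cv2.convertScaleAbs(o,alpha=1.8))
s=st();p0=s['ee_pos'];print(p0,s['force'],s['gripper_width'])
v=p0[:2]-pen(0,0);print(np.linalg.norm(v),np.arctan2(v[1],v[0])-(np.pi/2-.1))
for g in (1.571,1.65):
    p=pen(-.158*np.sin(g),.158*np.cos(g));print(g,'endpost',(proj('scene',(*p,.163))-[180,165])*3.1,(proj('top',(*p,.163))-[220,150])*3+[527,0])
print('hinge',(proj('scene',(*pen(0,0),.146))-[180,165])*3.1)
E
```

```text
[ 0.53268811 -0.16607122  0.17148663] [ 5.21139175  1.34648393 -0.68991026] 0.023238682479771434
0.11231191610565859 -4.61175489400585
1.571 endpost [218.86 178.56] [791.9 215.1]
1.65 endpost [210.8  186.31] [801.8 215.7]
hinge [324.57 277.14]
```

View pics/c8.png

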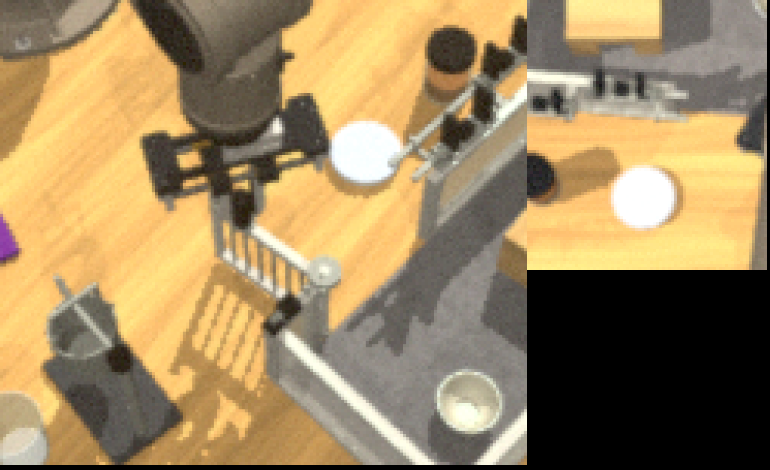

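The gate is swung out to about 1.67 rad by my estimate. It's held at the knob, the pail still hangs on the hook, and the dish and jar look undisturbed. I'll hold briefly, check, and hand in.

Request:
{"name": "jog_arm", "arguments": {"increments": [[0,0,0,0,0,0,1],[0,0,0,0,0,0,1],[0,0,0,0,0,0,1],[0,0,0,0,0,0,1],[0,0,0,0,0,0,1]]}}

```text
time: 23.5
ee_pos: [0.5327, -0.1661, 0.1715]
tool_rot: [0.003, -0.465, 0.885, -0.005]
force: [4.8, 1.9, 1.1]
gripper_width: 0.0234
```

```bash
python3 - <<'E'
from h import *
s=st();print(s['ee_pos'],s['force'],s['gripper_width'],s['time'])
v=s['ee_pos'][:2]-pen(0,0);g=(np.arctan2(v[1],v[0])-(np.pi/2-.1))%(2*np.pi);print(g)
if g>1.62 and s['gripper_width']>.02: print(env.job_done())
E
```

```text
[ 0.53274853 -0.16608124  0.1714507 ] [4.75283834 1.88541027 1.05163235] 0.023439927831012904 23.5
1.6715200868362228
the job is handed in; nothing more can be done
None
```

The job is done and handed in at 23.5 s. I hung the pail by its bail on the grey hook stand and let it go. Then I squeezed the main catch (gate sprang to about 0.2 rad), squeezed the safety catch (about 0.55 rad), and swung the gate out by its knob past the click.

**Last checks:**
- **Gate:** about 1.67 rad, worked out from the tool position and my fit of the pen, so roughly ±0.02. Square is 1.57.
- **Grip:** the knob is still held at 40 N. The opening reads 23.4 mm on a 24 mm knob, a small difference I left unexplained. The force on the wrist is about 5 N.
- **Pail:** the last picture shows it still hanging on the hook.
- **Bystanders:** the dish, jar, beaker, bowl and purple stand look undisturbed in the last picture. The slide box, lens and pink stand were outside it, and only part of the hut showed; I didn't check these separately. No move went near any of them after the first lift away from the pink stand.

No check failed.

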